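Select third speed on the carton conveyor

TASK

Put the carton conveyor's speed lever into third: with your fingertips or the outside of the fingers, push the lever's knob across the gate and then forward (away from the robot) until it is fully home in the third forward slot counted from the robot's left, without sending it into any other slot on the way. Only push it, gently, do not grip it, and leave the bottles and other goods on the counter where they are. Take the hand away when it is done.

Things in the scene. Friction and masses are not known exactly. Their poses are not given: they have to be found in the camera images.
- selector: the conveyor's gated speed selector: grey housing 116 mm deep (x) by 150 mm wide (y) by 131 mm tall, on a foot plate 156 x 190 x 8 mm bolted to the counter. Origin at the centre of its underside; x points forward (away from the robot, turned by its yaw), y to the left. A straight lever stands up through the gate in its top, pivoted on the centre line 23 mm above the counter.
- gate_centre (a point): centre of the flat steel gate, on its upper face 131 mm up; selector axes. Cross channel along y, 14 mm wide. From it four forward slots, 14 mm wide, run to x = +30 mm at y = +36, +12, -12, -36 mm (1 to 4 from the left, marked by one to four punched dots beyond them) and two rear slots to x = -30 mm at y = +12, -12. The steel between slots is 10 mm wide with round tips.
- knob (a point): centre of the lever's black barrel-shaped knob (36 mm diameter, 52 mm tall, on a 9 mm steel stick), 190 mm from the pivot, 213 mm above the counter when upright; its underside is about 55 mm above the gate. It tilts with the lever. Stiff pivots hold the lever where it is left; moving the knob takes some 2 to 4 N.
- slot3_end (a point): on the gate's upper face, where the lever's centre line passes when it is fully home in the third forward slot (23 mm forward, 12 mm right of the gate's centre)
- lever_across (a joint): sideways tilt of the lever in rad, 0 upright, positive to the right (the housing's -y), stops at -0.345 and 0.345. In line with slots 1 to 4 at -0.32, -0.11, +0.11, +0.32, with about 0.02 play either way.
- lever_forward (a joint): fore-and-aft tilt of the lever in rad, 0 upright in the cross channel (about 0.02 play), positive forward; fully home in a forward slot at its stop, +0.21 (rear slots -0.21).
- mini_bottle: bystander, loose: miniature amber bottle, 40 mm diameter, 115 mm tall; origin at the centre of its underside
- can: bystander, loose: plain metal can, 66 mm diameter, 116 mm tall; origin at the centre of its underside
- label_roll: bystander, loose: roll of labels lying flat, 80 mm diameter, 40 mm tall; origin at the centre of its underside
- scanner: bystander, loose: hand-held barcode scanner lying on the counter, about 143 x 66 x 42 mm, body x along its length; origin on its underside, at the middle of its 100 mm long handle; the head reaches to x = +93 mm
- jar: bystander, loose: glass jar, 84 mm diameter, 100 mm tall; origin at the centre of its underside
- wine_bottle: bystander, loose: green wine bottle, 74 mm diameter, 300 mm tall; origin at the centre of its underside
- gift_carton: bystander, loose: cardboard gift carton, 85 x 85 x 120 mm; origin at the centre of its underside

How it is judged (in metres and radians):
On the way, in this order (a step that is already met when the one before it is completed fails the run):
1. the lever has been brought across in line with the third slot (value of joint lever_across between 0.07 and 0.152 rad), for 0.05 s.
2. the lever is fully forward in the third slot (all of step 1 and value of joint lever_forward above 0.175 rad), for 0.1 s.
At the end, for the whole second after the job is handed in: the lever stands still in the third forward slot (sideways tilt 0.07 to 0.152 rad), tilted forward more than 0.175 rad of its 0.21; every bystander within 30 mm of where it stood (all of step 2 and velocity of joint lever_forward between -0.05 and 0.05 rad/s and distance of each of mini_bottle, can, label_roll, scanner, jar, wine_bottle, gift_carton from where it was at the start of the episode below 0.03 m); the robot touches nothing.
It fails at once if the lever goes half-way or farther (0.11 rad) into a slot other than the third forward one (value of joint lever_forward below -0.11 rad or (value of joint lever_forward above 0.11 rad and (value of joint lever_across below 0.05 rad or value of joint lever_across above 0.172 rad))).
It fails at once if the knob is gripped (the fingers press on the lever while the grasp point between them is over or in the knob, within 18 mm sideways of its centre) (horizontal distance between the grasp point and knob below 0.018 m and contact force between the fingers and lever_across above 5 N).
It fails at once if the lever is squeezed or forced with more than 45 N (contact force between the fingers and lever_across above 45 N).
It fails at once if a bystander is moved more than 30 mm or lifted (distance of any of mini_bottle, can, label_roll, scanner, jar, wine_bottle, gift_carton from where it was at the start of the episode above 0.03 m).
It also fails if it takes over 40 s, if anything falls off the work surface, if the arm or the gripper's body presses on something with over 40 N, if the wrist force passes 120 N, or if a joint passes its speed limit or range.

ROBOT

A 6-joint arm with a two-finger parallel gripper is mounted at the origin on the work surface. World frame = base frame: x ahead of the robot, y to its left, z up, the work surface at z = 0. Lengths are in m, angles in degrees, forces in N, time in s.
With the tool pointing down it reaches from about 0.25 to 0.775 m from the base axis. Payload 4 kg.
Tool frame: the origin (TCP) lies midway between the tips of the shut fingers; the grasp point (between the pads) lies 19 mm behind it; z points along the fingers, y is the direction in which the jaws open and shut (so a half turn about z gives the same grasp; the last joint's range is limited). The gripper opens to 85 mm and grips with 20 to 120 N. Pads are 22 mm wide; open, the fingers measure 114 mm over their backs; the gripper's body (76 mm by 85 mm) begins 54 mm behind the grasp point. The pads swing forward as they close: fully open they stand 13 mm farther back than shut.
Start: joints at [61.129, 4.996, 78.535, -0, 96.463, -5.907], TCP at [0.215, 0.506, 0.231] pointing down, gripper open.
Joint ranges: [-177.83, 177.83], [-43.37, 116.18], [15.69, 146.23], [-61.86, 241.86], [9.47, 152.12], [-147.06, 147.06]. Speed limits (degrees/s): [159.86, 159.86, 180, 180, 180, 180].

INTERFACE

Orientations are given as [roll, pitch, yaw] about the fixed x, y, z axes, in that order (R = Rz(yaw) Ry(pitch) Rx(roll)).
In Python, from cell import telemetry, vision, manip, finder gives the robot as it stands. The module is installed in compiled form; this text tells all that it offers.
- The arm moves only by the tool arm_command, never from a script. Its argument "motion" is one flat list of numbers, 7 for each row, row after row: the shift along the world's x, y, z in mm, then the turn, a rotation vector about the world's x, y, z in rad, then the closure in counts, from 0 (fully open) to 255 (shut). In form: [x, y, z, ax, ay, az, gripper, x, y, z, ax, ay, az, gripper, ...]. A call has 1 to 10 rows; each row is the pose to reach, as a shift and turn from the pose commanded when the call began; what a row does not reach only later rows make up. A row lasts 1/12 s, in which the tool goes at most 41.7 mm and 7.16 degrees, less where a joint would pass 70% of its speed; a pose out of reach is approached as far as the arm can. A call with a gripper value outside its range is refused whole. The fingers move at their own pace and stop on an object; "grip_force" is the grip in N (left out, the last holds). Time passes only in rows, so rows that repeat a pose let the fingers close. It gives the time, the measured TCP pose, the force and the opening at its end, in the units of the state.
- telemetry.get_obs(): the state, without advancing time (a new reading comes with each control period).
- vision.grab_frame(name): name is "scene" or "top" or "wrist"; returns a dict with "pixels" (400x640x3 uint8, red, green, blue), "z_map" (400x640 float32, m along the optical axis (not along the pixel's ray), 0 where there is no reading), "K" (3x3 intrinsics, pixels), "R" (3x3) and "t" (3): a world point X has camera coordinates R X + t; the wrist camera has in their place "hand_eye" (4x4, takes a point from camera to tool coordinates, whose origin is the TCP and whose axes are the flange's). Camera axes: x right, y down, z forward; pixel columns grow to the right and rows downward; lengths in m; the calibration is good to about 2 mm. A picture is of the moment at which its call begins: read the wrist's pose just before it.
- manip.finish_job(): hands the job in, once; it reports no verdict.
Trained networks look in a picture, given as the dict that the camera call returned (one of the last four; its "shot" number tells which), for a name from the list of things; names that differ only in an ending like _2 or _b are one class to them, and where a whole thing is asked for, a point or a joint stands for the part that bears it (a point fixed in the world has none). Each returns a list of dicts, best first, with "p" (0 to 1); they miss things now and then, are a little off and sometimes report something else, mostly with a low value. They report only what shows in the picture. A call takes as long as a camera call.
- finder.find_in(picture, query): "bbox" ([left, top, right, bottom] as shares, 0 to 1, of the picture: columns of its width, rows of its height, round what is visible of it).
- finder.spot_point(picture, query): "centre" ([column, row] as shares, 0 to 1, of the picture: columns of its width, rows of its height: a listed point, or the origin of a listed thing).
The state is a dict: "t": time; "qpos": joint angles; "qvel": joint speeds; "joint_efforts": joint torques, N m; "tcp_pos": TCP position; "tcp_rot": TCP orientation; "contact_force": force on the tool from outside, world axes, zero at the start; "torque": the same for the moment, N m; "grip_width": finger opening in m.
Only numpy, scipy, OpenCV 4.12 (cv2) and the standard library are available. Lean on these libraries where they do the work, as an engineer would, in place of code of your own. Each camera call takes 0.05 s, during which the arm holds its last target.

## Working session

There is one attempt and no reset: what is moved stays moved. The work goes in short steps, Python scripts to look and compute and a tool call to move; the robot and the scene stay as the last step left them, time stands still between calls to the robot, and variables do not carry over. Pictures are saved under pics/ and viewed, and the job is handed in when it is done.

Besides the shell and the picture viewer there is one more tool, called after "Call:" by a JSON object that holds its "api" and its "payload". arm_command: Moves the arm, as the interface text tells. Its arguments: {"type":"object","properties":{"motion":{"type":"array"},"grip_force":{"type":"number"}},"required":["motion"]}

```bash
mkdir -p pics; cat > h.py <<'E'
import numpy as np,cv2
from cell import telemetry, vision, manip, finder
def px2w(f,u,v,z=None):
    K=f["K"];R=np.array(f["R"]);t=np.array(f["t"])
    r=np.linalg.inv(K)@np.array([u,v,1.])
    C=-R.T@t; d=R.T@r
    if z is not None: return C+d*(z-C[2])/d[2]
    return C+d*f["z_map"][int(v),int(u)]
def ray(f,u,v):
    R=np.array(f["R"]);return -R.T@np.array(f["t"]),R.T@np.linalg.inv(f["K"])@np.array([u,v,1.])
def tri(a,b):
    A=[];B=[]
    for C,d in(a,b):
        d=d/np.linalg.norm(d);P=np.eye(3)-np.outer(d,d);A.append(P);B.append(P@C)
    A=np.vstack(A);B=np.hstack(B);x=np.linalg.lstsq(A,B,rcond=None)[0];return x,np.linalg.norm(A@x-B)
E
python3 - <<'E'
from h import *
print(telemetry.get_obs())
fs={n:vision.grab_frame(n) for n in("scene","top")}
for n,f in fs.items():
    cv2.imwrite(f"pics/{n}0.png",f["pixels"][:,:,::-1])
rays={}
for q in["selector","gate_centre","knob","slot3_end"]:
    for n,f in fs.items():
        for r in finder.spot_point(f,q)[:2]:
            u,v=r["centre"][0]*640,r["centre"][1]*400
            print(q,n,round(r["p"],2),round(u),round(v),px2w(f,u,v).round(3))
            rays.setdefault((q,n),ray(f,u,v))
    if (q,"scene") in rays and (q,"top") in rays: print("TRI",q,tri(rays[q,"scene"],rays[q,"top"]))
E
```

```text
{'t': 0.0, 'qpos': array([ 6.11278367e+01,  5.03998999e+00,  7.86283992e+01, -1.00673462e-04,
        9.64635164e+01, -5.90752692e+00]), 'qvel': array([ 0.13722906,  0.07351137, -0.06929014, -0.08241571, -0.00173744,
        0.00013979]), 'joint_efforts': array([ 6.25821758e-04, -3.51883185e+01, -3.13269389e+01,  1.68208358e-04,
        1.09103078e-02,  1.06936966e-07]), 'tcp_pos': array([0.21434342, 0.5059465 , 0.23009838]), 'tcp_rot': array([-1.79868785e+02, -1.34766057e-02,  1.57035337e+02]), 'contact_force': array([-0.13806944,  0.11995002,  1.11247476]), 'torque': array([-0.02559444,  0.04703373, -0.01300639]), 'grip_width': 0.08567900475299815}
selector scene 0.89 300 189 [ 0.569 -0.018  0.083]
selector scene 0.28 291 154 [ 0.529 -0.104  0.131]
selector top 0.84 366 217 [ 0.511 -0.06   0.134]
TRI selector (array([ 0.5208603 , -0.07652376,  0.02075827]), np.float64(0.004741119406790684))
gate_centre scene 0.7 299 154 [ 0.469 -0.146  0.08 ]
gate_centre scene 0.29 293 156 [ 0.533 -0.09   0.133]
gate_centre top 0.76 374 217 [ 0.519 -0.096  0.023]
TRI gate_centre (array([ 0.51398449, -0.08196621,  0.13353958]), np.float64(0.003582420648882753))
knob scene 0.56 310 146 [ 0.537 -0.012  0.204]
knob top 0.7 355 205 [ 0.536 -0.022  0.221]
TRI knob (array([ 0.53499511, -0.02156687,  0.19880635]), np.float64(0.0058933348689681146))
slot3_end scene 0.49 229 192 [ 0.683 -0.192  0.029]
slot3_end top 0.97 380 208 [ 0.546 -0.118  0.016]
TRI slot3_end (array([ 0.61351926, -0.16062718,  0.0097845 ]), np.float64(0.11049106581027632))
```

```bash
python3 - <<'E'
import cv2
a=cv2.imread("pics/scene0.png");b=cv2.imread("pics/top0.png")
cv2.imwrite("pics/scene0c.png",cv2.resize(a[90:290,180:440],None,fx=3,fy=3,interpolation=cv2.INTER_CUBIC))
cv2.imwrite("pics/top0c.png",cv2.resize(b[140:300,270:470],None,fx=3.7,fy=3.7,interpolation=cv2.INTER_CUBIC))
E
```

```text
(no output)
```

View pics/top0.png

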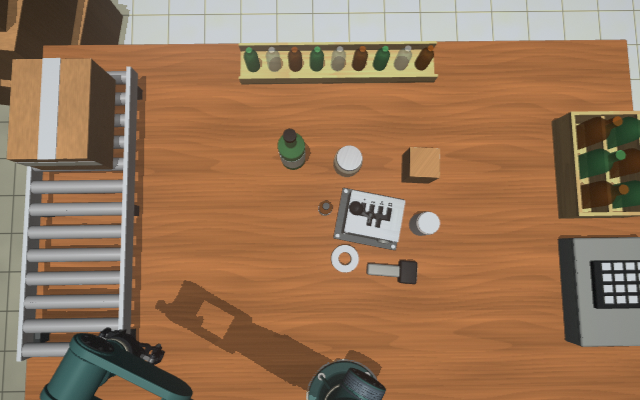

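View pics/scene0.png

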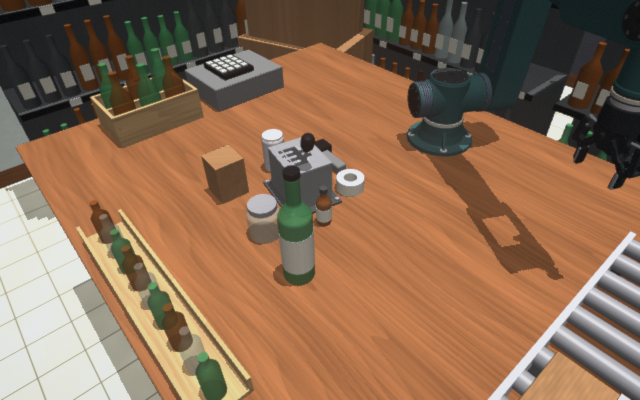

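```bash
ls pics
```

```text
scene0.png
scene0c.png
top0.png
top0c.png
```

View pics/top0c.png

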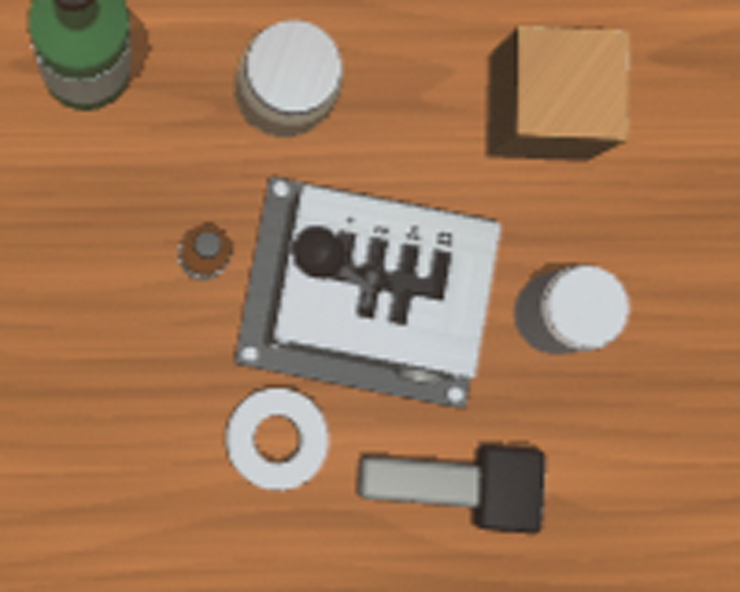

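View pics/scene0c.png

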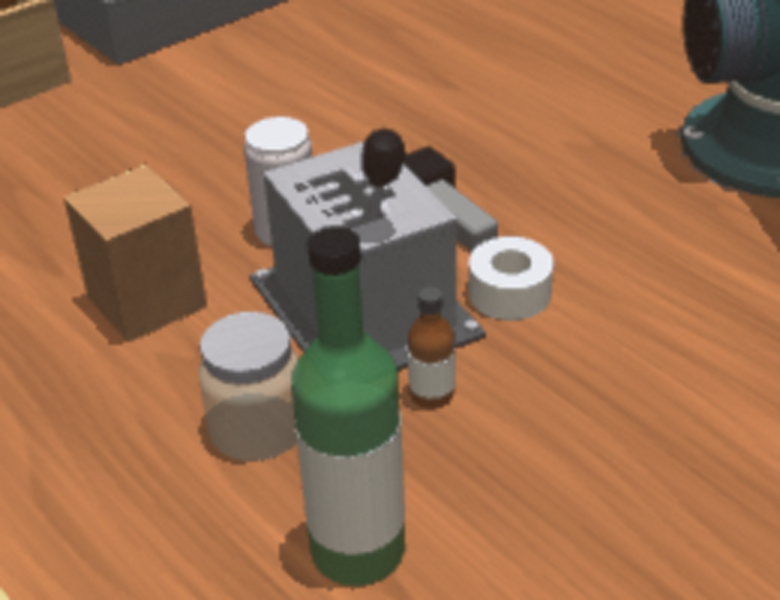

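The top view shows the selector turned about -10°. The knob is at about (356,207), to the left near slot 1. The roll and scanner sit on the robot's side, the mini bottle to the left and the can to the right. Next I'll measure the gate plane and the knob.

```bash
python3 - <<'E'
from h import *
f=vision.grab_frame("top")
K=f["K"];R=f["R"];t=f["t"]
uu,vv=np.meshgrid(np.arange(640),np.arange(400))
z=f["z_map"]
P=np.stack([(uu+0.0-K[0,2])/K[0,0]*z,(vv-K[1,2])/K[1,1]*z,z],-1)
W=(P-t)@R   # R^T (P-t)
roi=(uu>320)&(uu<420)&(vv>175)&(vv<255)&(z>0)
g=roi&(abs(W[...,2]-.131)<.008)
print("gate z med",np.median(W[g][:,2]),g.sum())
pts=W[g][:,:2].astype(np.float32)
hull=cv2.convexHull(pts)
r=cv2.minAreaRect((hull*1000));print(r, cv2.boxPoints(r))
k=roi&(W[...,2]>.17)
kp=W[k];print("knob pts",k.sum(),kp.min(0),kp.max(0),kp.mean(0),np.median(kp,0))
s=vision.grab_frame("scene");K=s["K"];R=s["R"];t=s["t"];z=s["z_map"]
P=np.stack([(uu-K[0,2])/K[0,0]*z,(vv-K[1,2])/K[1,1]*z,z],-1);W2=(P-t)@R
k2=(W2[...,2]>.17)&(W2[...,2]<.27)&(abs(W2[...,0]-.53)<.06)&(abs(W2[...,1]+.02)<.06)&(z>0)
kp=W2[k2];print("scene knob",k2.sum(),kp.min(0),kp.max(0),kp.mean(0))
g2=(abs(W2[...,2]-.131)<.006)&(abs(W2[...,0]-.52)<.12)&(abs(W2[...,1]+.08)<.12)&(z>0)
h2=cv2.convexHull((W2[g2][:,:2]*1000).astype(np.float32));print(g2.sum(),cv2.minAreaRect(h2))
d={}
# others
for q in["mini_bottle","can","label_roll","scanner","jar","wine_bottle","gift_carton"]:
    l=finder.spot_point(f,q)
    if l:
        u,v=l[0]["centre"];print(q,round(l[0]["p"],2),px2w(f,u*640,v*400,0).round(3))
# dark slots in gate image
im=cv2.resize(f["pixels"][180:255,325:415],None,fx=8,fy=8,interpolation=cv2.INTER_CUBIC);cv2.imwrite("pics/gate.png",im[:,:,::-1])
E
```

```text
gate z med 0.13084417394442122 1786
((515.7325439453125, -82.50569152832031), (150.61367797851562, 116.6413345336914), 78.27865600585938) [[ 443.32928   -144.39421  ]
 [ 557.53827   -168.09013  ]
 [ 588.1358     -20.617172 ]
 [ 473.92682      3.0787506]]
knob pts 160 [ 0.51428827 -0.04127294  0.19799598] [ 0.54817877 -0.00581512  0.23274711] [ 0.52994695 -0.02245347  0.22225244] [ 0.52937892 -0.02246287  0.22393381]
scene knob 225 [ 0.51929907 -0.04225253  0.17139963] [ 0.55028834 -0.00774577  0.23132919] [ 0.53844983 -0.01912722  0.21290336]
1079 ((516.9747924804688, -85.6501693725586), (155.39764404296875, 117.72877502441406), 78.17667388916016)
mini_bottle 0.43 [0.55  0.047 0.   ]
can 0.6 [ 0.504 -0.235  0.   ]
label_roll 0.67 [0.392 0.004 0.   ]
scanner 0.67 [ 0.361 -0.127  0.   ]
jar 0.84 [ 0.687 -0.032  0.   ]
wine_bottle 0.6 [0.704 0.151 0.   ]
gift_carton 0.61 [ 0.657 -0.225  0.   ]
```

View pics/gate.png

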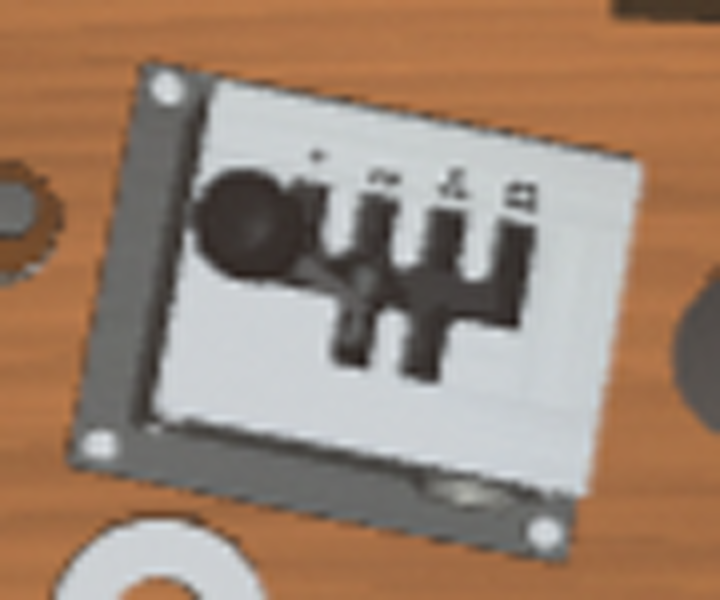

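Call:
{"api": "arm_command", "payload": {"motion": [40, -60, 20, 0, 0, 0.05, 255, 80, -120, 20, 0, 0, 0.1, 255, 120, -180, 20, 0, 0, 0.15, 255, 160, -240, 20, 0, 0, 0.197, 255, 200, -280, 20, 0, 0, 0.197, 255, 220, -310, 20, 0, 0, 0.197, 255, 240, -340, 20, 0, 0, 0.197, 255, 260, -370, 20, 0, 0, 0.197, 255, 270, -380, 20, 0, 0, 0.197, 255, 270, -380, 20, 0, 0, 0.197, 255]}}

```text
t: 1.78
tcp_pos: [0.4549, 0.1659, 0.2514]
tcp_rot: [180.0, 0.0, 168.3]
contact_force: [0.9, 0.8, -1.1]
grip_width: -0.0001
```

```bash
python3 - <<'E'
from h import *
o=telemetry.get_obs();print(o["tcp_pos"],o["tcp_rot"],o["qvel"].round(2),o["t"])
f=vision.grab_frame("wrist");cv2.imwrite("pics/w1.png",f["pixels"][:,:,::-1]);print(f["hand_eye"])
o=telemetry.get_obs();print(o["tcp_pos"],o["contact_force"])
E
```

```text
[0.45491825 0.16587391 0.2513694 ] [1.79962776e+02 4.84833673e-02 1.68320717e+02] [-56.26  16.28 -15.5    0.22  -1.18 -55.51] 1.7833
[[-1.31376122e-04 -9.51881053e-01 -3.06467689e-01  7.75501824e-02]
 [ 9.99999491e-01  1.81445935e-04 -9.92244906e-04  4.54611809e-04]
 [ 1.00010644e-03 -3.06467663e-01  9.51880545e-01 -1.43415979e-01]
 [ 0.00000000e+00  0.00000000e+00  0.00000000e+00  1.00000000e+00]]
[0.45923743 0.1593278  0.25079428] [ 3.69121495 -4.13241516 -0.15718912]
```

View pics/w1.png

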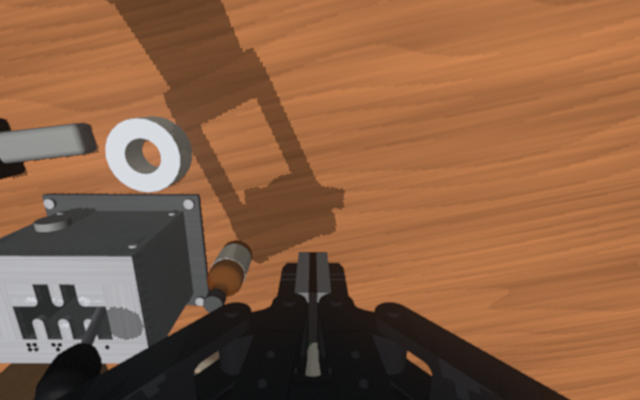

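The wrist view shows the shut fingers at (313,270). The knob is at (65,370) and the mini bottle at (230,270), well below the tips. I'll settle first.

Call:
{"api": "arm_command", "payload": {"motion": [0, 0, 0, 0, 0, 0, 255, 0, 0, 0, 0, 0, 0, 255, 0, 0, 0, 0, 0, 0, 255]}}

```text
t: 2.08
tcp_pos: [0.4536, 0.1685, 0.2511]
tcp_rot: [180.0, -0.0, 168.4]
contact_force: [-1.1, 2.2, 0.2]
grip_width: 0.0001
```

Call:
{"api": "arm_command", "payload": {"motion": [15, -20, -5, 0, 0, 0, 255, 30, -40, -15, 0, 0, 0, 255, 45, -60, -25, 0, 0, 0, 255, 60, -80, -35, 0, 0, 0, 255, 75, -100, -45, 0, 0, 0, 255, 90, -115, -55, 0, 0, 0, 255, 90, -115, -61, 0, 0, 0, 255, 90, -115, -61, 0, 0, 0, 255, 90, -115, -61, 0, 0, 0, 255]}}

```text
t: 2.83
tcp_pos: [0.5433, 0.0545, 0.1898]
tcp_rot: [180.0, -0.1, 168.5]
contact_force: [-0.6, -0.5, 0.4]
grip_width: 0.0002
```

```bash
cat > m.py <<'E'
from h import *
import sys
C=np.array([.516,-.083]);th=np.radians(-11.7);M=np.array([[np.cos(th),np.sin(th)],[-np.sin(th),np.cos(th)]])
def loc(p): return M@(np.array(p)[:2]-C)*1000
if __name__=="__main__":
    o=telemetry.get_obs();print("tcp",o["tcp_pos"].round(4),"loc",loc(o["tcp_pos"]).round(1),o["tcp_rot"].round(1),o["contact_force"].round(1),o["t"])
    uu,vv=np.meshgrid(np.arange(640),np.arange(400))
    ims=[]
    for n in("top","scene"):
        f=vision.grab_frame(n);K,R,t,z=f["K"],f["R"],f["t"],f["z_map"]
        c=f["pixels"][150:270,290:450] if n=="top" else f["pixels"][100:220,230:390]
        ims.append(cv2.resize(c,None,fx=5,fy=5,interpolation=cv2.INTER_CUBIC)[:300*2])
        ims[-1]=cv2.resize(ims[-1],(400,300))
        l=finder.spot_point(f,"knob")
        for r in l[:1]:
            u,v=r["centre"];p=px2w(f,u*640,v*400,.21);print(n,round(r["p"],2),"knob@.21",p.round(3),loc(p).round(1))
    cv2.imwrite("pics/"+sys.argv[1],np.hstack(ims)[:,:,::-1])
E
python3 m.py a1.png
```

```text
tcp [0.5433 0.0545 0.1898] loc [ -1.2 140.2] [ 1.800e+02 -1.000e-01  1.685e+02] [-0.6 -0.5  0.4] 2.8333
top 0.58 knob@.21 [ 0.533 -0.028  0.21 ] [ 5.3 57.7]
scene 0.8 knob@.21 [ 0.536 -0.009  0.21 ] [ 4.3 76.7]
```

View pics/a1.png

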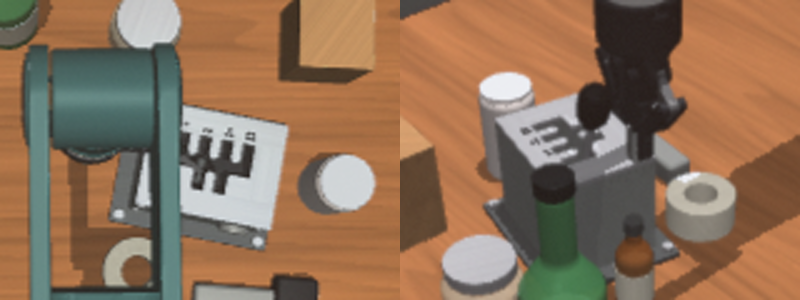

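Call:
{"api": "arm_command", "payload": {"motion": [2, -7, 0, 0, 0, 0, 255, 1, -14, 0, 0, 0, 0, 255, 0, -20, 0, 0, 0, 0, 255, -1, -25, 0, 0, 0, 0, 255, -2, -30, 0, 0, 0, 0, 255, -3, -34, 0, 0, 0, 0, 255, -3, -34, 0, 0, 0, 0, 255]}}

```text
t: 3.62
tcp_pos: [0.5409, 0.0177, 0.19]
tcp_rot: [-180.0, -0.0, 168.2]
contact_force: [0.3, -0.1, 0.4]
grip_width: 0.0001
```

```bash
python3 m.py a2.png
```

```text
tcp [0.5409 0.0177 0.19  ] loc [  4.  103.6] [-180.    -0.   168.2] [ 0.3 -0.1  0.4] 3.6167
top 0.46 knob@.21 [ 0.538 -0.026  0.21 ] [ 9.5 60.5]
scene 0.51 knob@.21 [ 0.529 -0.03   0.21 ] [ 2.1 55. ]
```

View pics/a2.png

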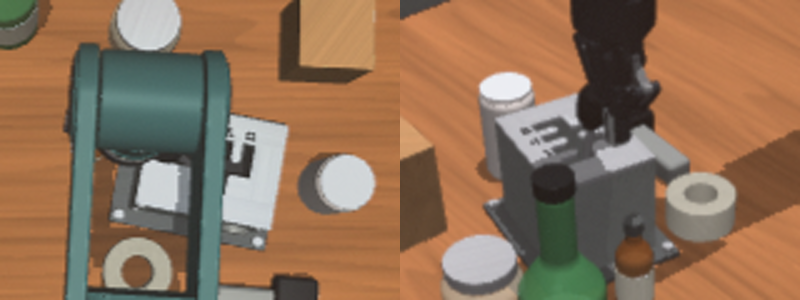

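Call:
{"api": "arm_command", "payload": {"motion": [-1, -6, 0, 0, 0, 0, 255, -2, -12, 0, 0, 0, 0, 255, -4, -18, 0, 0, 0, 0, 255, -5, -24, 0, 0, 0, 0, 255, -6, -30, 0, 0, 0, 0, 255, -7, -34, 0, 0, 0, 0, 255, -8, -38, 0, 0, 0, 0, 255, -9, -42, 0, 0, 0, 0, 255, -9, -42, 0, 0, 0, 0, 255]}}

```text
t: 4.57
tcp_pos: [0.5326, -0.024, 0.1913]
tcp_rot: [180.0, 0.1, 168.3]
contact_force: [0.2, 2.0, 4.9]
grip_width: -0.0002
```

```bash
python3 m.py a3.png
```

```text
tcp [ 0.5326 -0.024   0.1913] loc [ 4.3 61.1] [1.800e+02 1.000e-01 1.683e+02] [0.2 2.  4.9] 4.5667
scene 0.58 knob@.21 [ 0.523 -0.057  0.21 ] [ 1.8 26.9]
```

View pics/a3.png

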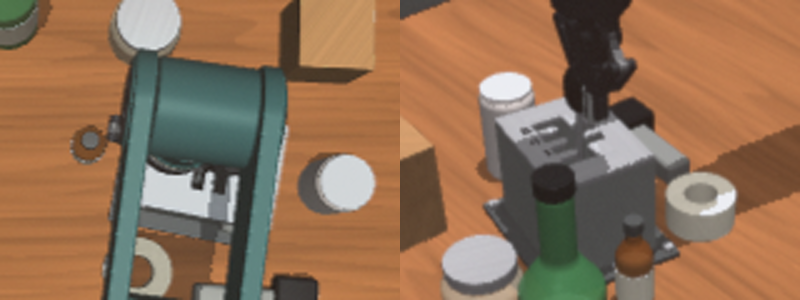

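Call:
{"api": "arm_command", "payload": {"motion": [-1, -5, 0, 0, 0, 0, 255, -2, -10, 0, 0, 0, 0, 255, -3, -15, 0, 0, 0, 0, 255, -4, -20, 0, 0, 0, 0, 255, -5, -25, 0, 0, 0, 0, 255, -6, -30, 0, 0, 0, 0, 255, -7, -35, 0, 0, 0, 0, 255, -7, -35, 0, 0, 0, 0, 255, -7, -35, 0, 0, 0, 0, 255]}}

```text
t: 5.52
tcp_pos: [0.5268, -0.0593, 0.1945]
tcp_rot: [-179.9, 0.5, 168.3]
contact_force: [-0.5, 1.6, 14.0]
grip_width: 0.0
```

```bash
python3 m.py a4.png; python3 - <<'E'
from h import *
f=vision.grab_frame("wrist");cv2.imwrite("pics/w4.png",f["pixels"][:,:,::-1])
f=vision.grab_frame("scene");cv2.imwrite("pics/s4.png",cv2.resize(f["pixels"][110:190,250:350],None,fx=7,fy=7,interpolation=cv2.INTER_CUBIC)[:,:,::-1])
E
```

```text
tcp [ 0.5268 -0.0593  0.1945] loc [ 5.8 25.4] [-179.9    0.5  168.3] [-0.5  1.6 14. ] 5.5167
top 0.74 knob@.21 [0.532 0.053 0.21 ] [-11.7 136.4]
scene 0.56 knob@.21 [ 0.524 -0.081  0.21 ] [7.8 3.2]
```

View pics/w4.png

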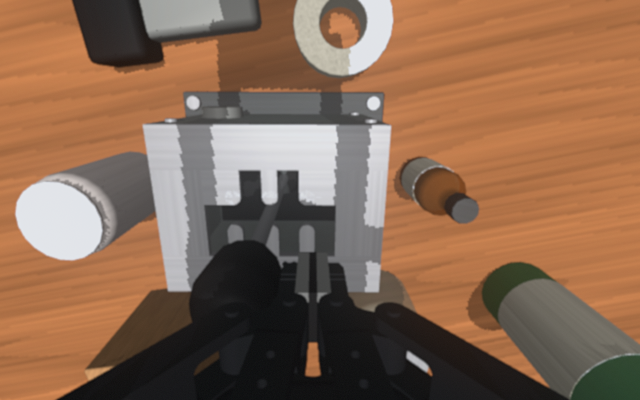

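View pics/s4.png

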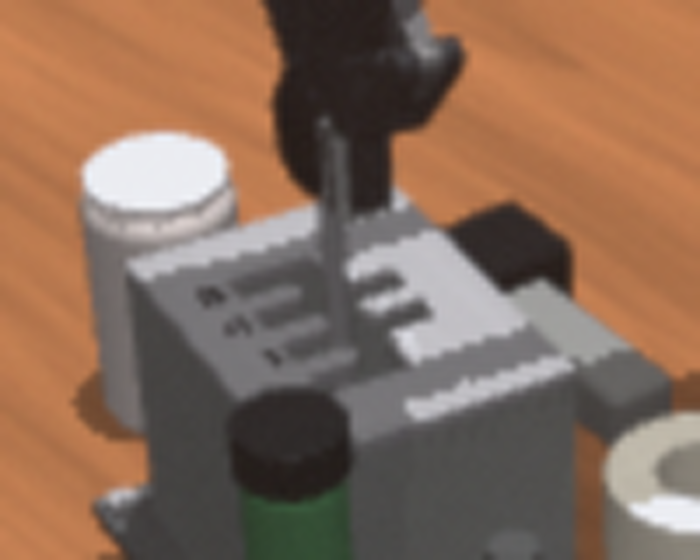

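Upward force has reached 14 N, so the knob's top is rubbing under the knuckles. I'll raise the tool before continuing.

Call:
{"api": "arm_command", "payload": {"motion": [0, 1, 4, 0, 0, 0, 255, 0, 2, 8, 0, 0, 0, 255, 0, 2, 12, 0, 0, 0, 255, 0, 2, 16, 0, 0, 0, 255, 0, 2, 18, 0, 0, 0, 255, 0, 2, 18, 0, 0, 0, 255]}}

```text
t: 6.32
tcp_pos: [0.5252, -0.0564, 0.2081]
tcp_rot: [-180.0, -0.0, 168.3]
contact_force: [0.7, 0.1, 1.4]
grip_width: -0.0002
```

```bash
cat > w.py <<'E'
from m import *
import sys
o=telemetry.get_obs();f=vision.grab_frame("wrist")
print("tcp",o["tcp_pos"].round(4),"loc",loc(o["tcp_pos"]).round(1),o["tcp_rot"].round(1),o["contact_force"].round(1),o["t"])
from scipy.spatial.transform import Rotation as Ro
Rt=Ro.from_euler("xyz",o["tcp_rot"],degrees=True).as_matrix()
H=f["hand_eye"];Rc=Rt@H[:3,:3];c=Rt@H[:3,3]+o["tcp_pos"]
f["R"]=Rc.T;f["t"]=-Rc.T@c
# rectified gate plane view: local x up, y left ; 8 px/mm
def proj(X): 
    q=f["K"]@(f["R"]@X+f["t"]);return q[:2]/q[2]
def W(lx,ly,z): return np.array([*(C+M.T@np.array([lx,ly])/1000),z])
corn=[(45,60),(45,-60),(-45,-60),(-45,60)]
s=6
def rect(z):
    src=np.float32([proj(W(a,b,z)) for a,b in corn]);dst=np.float32([[(60-b)*s,(45-a)*s] for a,b in corn])
    return cv2.warpPerspective(f["pixels"],cv2.getPerspectiveTransform(src,dst),(120*s,90*s))
im=rect(.131)
for y in(36,12,-12,-36): cv2.line(im,(int((60-y)*s),int(15*s)),(int((60-y)*s),int(45*s)),(255,0,0),1)
cv2.line(im,(0,45*s),(120*s,45*s),(0,255,0),1)
cv2.imwrite("pics/"+sys.argv[1],im[:,:,::-1])
print("knob",[(round(r["p"],2),np.round([r["centre"][0]*640,r["centre"][1]*400])) for r in finder.spot_point(f,"knob")[:1]])
E
python3 w.py w5.png
```

```text
tcp [ 0.5252 -0.0564  0.2081] loc [ 3.6 27.9] [-180.    -0.   168.3] [0.7 0.1 1.4] 6.3167
knob [(0.59, array([505., 286.]))]
```

View pics/w5.png

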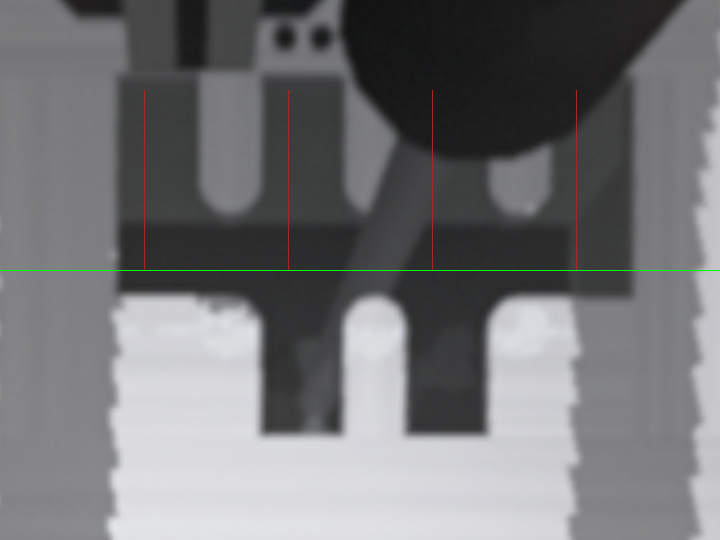

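Call:
{"api": "arm_command", "payload": {"motion": [-1, -4, 0, 0, 0, 0, 255, -2, -8, 0, 0, 0, 0, 255, -2, -12, 0, 0, 0, 0, 255, -3, -16, 0, 0, 0, 0, 255, -3, -16, 0, 0, 0, 0, 255, -3, -16, 0, 0, 0, 0, 255]}}

```text
t: 6.92
tcp_pos: [0.5219, -0.0727, 0.2079]
tcp_rot: [-180.0, -0.0, 168.3]
contact_force: [-0.7, 0.4, -0.5]
grip_width: 0.0003
```

```bash
python3 w.py w6.png; python3 m.py a6.png
```

```text
tcp [ 0.5219 -0.0727  0.2079] loc [ 3.7 11.3] [-180.    -0.   168.3] [-0.7  0.4 -0.5] 6.9167
knob [(0.74, array([250., 277.]))]
tcp [ 0.522  -0.0725  0.2079] loc [ 3.8 11.5] [-180.    -0.   168.3] [-0.2 -0.1  1.1] 7.0167
scene 0.45 knob@.21 [ 0.516 -0.097  0.21 ] [  3.2 -13.3]
```

View pics/w6.png

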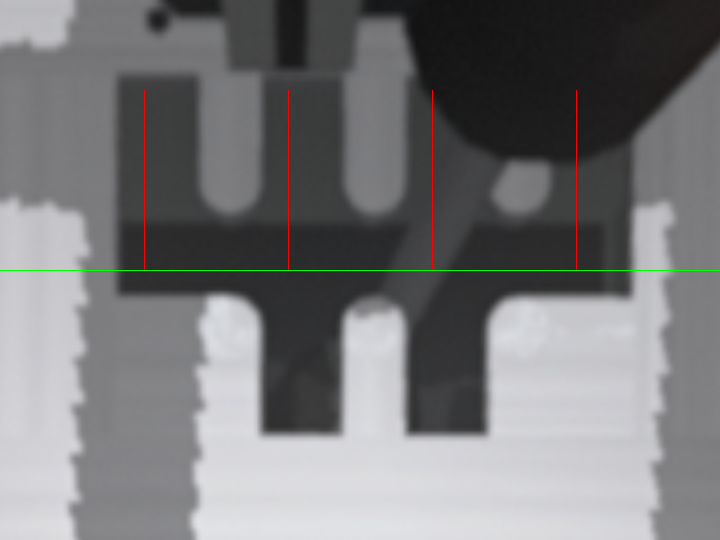

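View pics/a6.png

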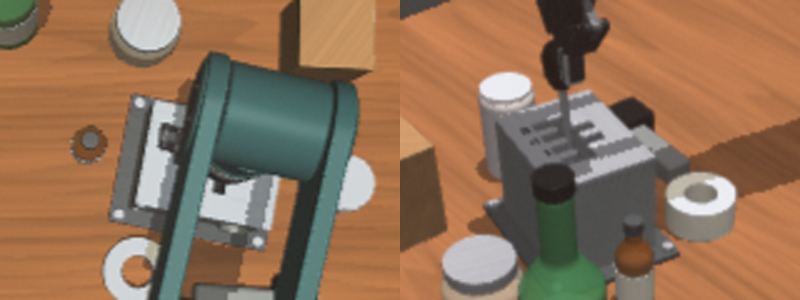

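Call:
{"api": "arm_command", "payload": {"motion": [-1, -3, 0, 0, 0, 0, 255, -1, -6, 0, 0, 0, 0, 255, -2, -9, 0, 0, 0, 0, 255, -2, -9, 0, 0, 0, 0, 255, -2, -9, 0, 0, 0, 0, 255]}}

```text
t: 7.63
tcp_pos: [0.5201, -0.0815, 0.2079]
tcp_rot: [180.0, -0.0, 168.3]
contact_force: [0.4, 1.3, -1.0]
grip_width: 0.0001
```

```bash
python3 w.py w7.png
```

```text
tcp [ 0.5201 -0.0815  0.2079] loc [3.7 2.3] [180.   -0.  168.3] [ 0.4  1.3 -1. ] 7.6333
knob [(0.62, array([249., 273.]))]
```

View pics/w7.png

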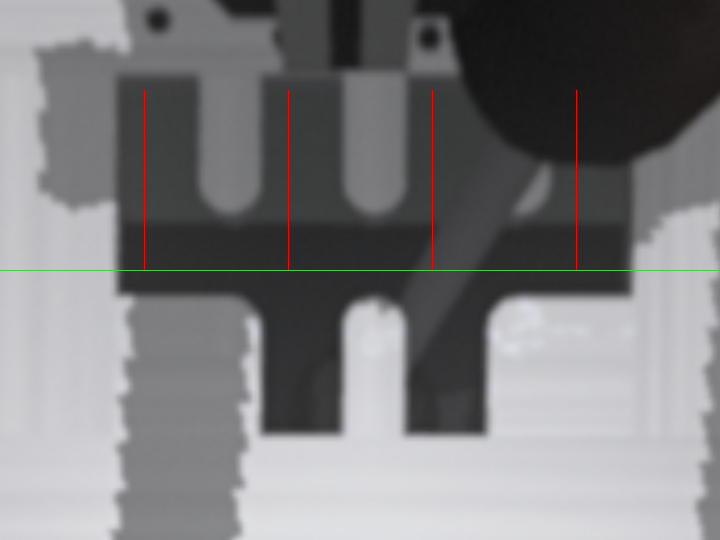

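Call:
{"api": "arm_command", "payload": {"motion": [2, 10, 0, 0, 0, 0, 255, 4, 20, 0, 0, 0, 0, 255, -16, 24, 0, 0, 0, 0, 255, -36, 28, 0, 0, 0, 0, 255, -54, 32, 0, 0, 0, 0, 255, -54, 32, 0, 0, 0, 0, 255, -57, 17, 0, 0, 0, 0, 255, -60, 2, 0, 0, 0, 0, 255, -63, -13, 0, 0, 0, 0, 255, -63, -13, 0, 0, 0, 0, 255]}}

```text
t: 8.57
tcp_pos: [0.4576, -0.0958, 0.2082]
tcp_rot: [-179.9, 0.1, 168.2]
contact_force: [0.5, 0.7, -0.1]
grip_width: -0.0
```

Call:
{"api": "arm_command", "payload": {"motion": [0, 0, 0, 0, 0, 0, 255, 0, 0, 0, 0, 0, 0, 255]}}

```text
t: 8.73
tcp_pos: [0.4577, -0.0937, 0.2081]
tcp_rot: [180.0, 0.0, 168.3]
contact_force: [-0.0, 1.0, -0.4]
grip_width: -0.0002
```

```bash
python3 w.py w8.png; python3 m.py a8.png
```

```text
tcp [ 0.4577 -0.0937  0.2081] loc [-54.9 -22.3] [180.    0.  168.3] [-0.   1.  -0.4] 8.7333
knob [(0.8, array([304., 371.]))]
tcp [ 0.4575 -0.0935  0.208 ] loc [-55.1 -22.2] [180.    0.  168.4] [-0.5 -1.3 -0.3] 8.8333
scene 0.56 knob@.21 [ 0.507 -0.104  0.21 ] [ -4.9 -22.2]
```

View pics/w8.png

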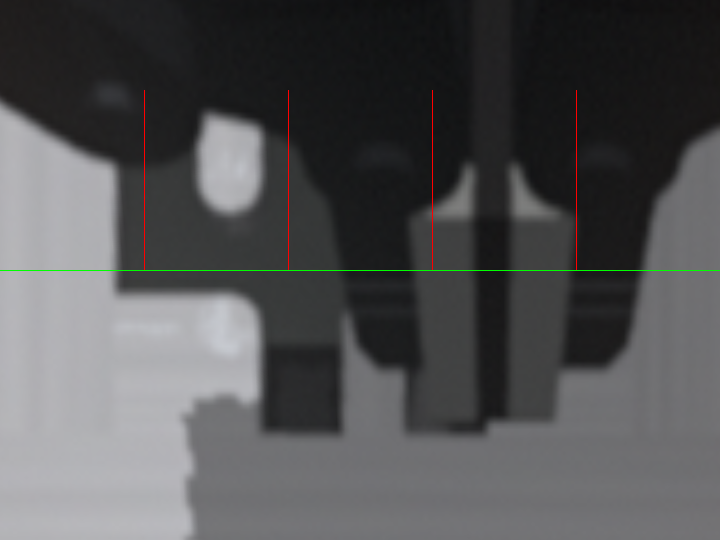

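View pics/a8.png

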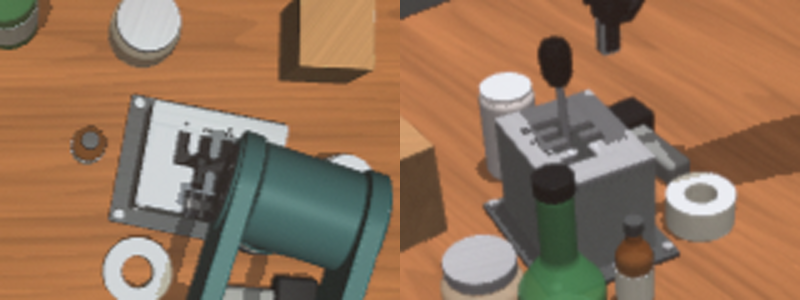

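Call:
{"api": "arm_command", "payload": {"motion": [6, -2, -4, 0, 0, 0, 255, 12, -4, -8, 0, 0, 0, 255, 18, -5, -8, 0, 0, 0, 255, 24, -6, -8, 0, 0, 0, 255, 30, -7, -8, 0, 0, 0, 255, 35, -8, -8, 0, 0, 0, 255, 40, -9, -8, 0, 0, 0, 255, 40, -9, -8, 0, 0, 0, 255]}}

```text
t: 9.7
tcp_pos: [0.4979, -0.1035, 0.2]
tcp_rot: [180.0, -0.0, 168.3]
contact_force: [-1.2, 0.6, 1.3]
grip_width: -0.0002
```

```bash
python3 m.py a9.png;python3 - <<'E'
from h import *
f=vision.grab_frame("scene");cv2.imwrite("pics/s9.png",cv2.resize(f["pixels"][110:190,250:350],None,fx=7,fy=7,interpolation=cv2.INTER_CUBIC)[:,:,::-1])
E
```

```text
tcp [ 0.4979 -0.1035  0.2   ] loc [-13.6 -23.8] [180.   -0.  168.3] [-1.2  0.6  1.3] 9.7
top 0.52 knob@.21 [ 0.639 -0.01   0.21 ] [105.8  96.6]
scene 0.66 knob@.21 [ 0.528 -0.102  0.21 ] [ 15.3 -16.5]
```

View pics/s9.png

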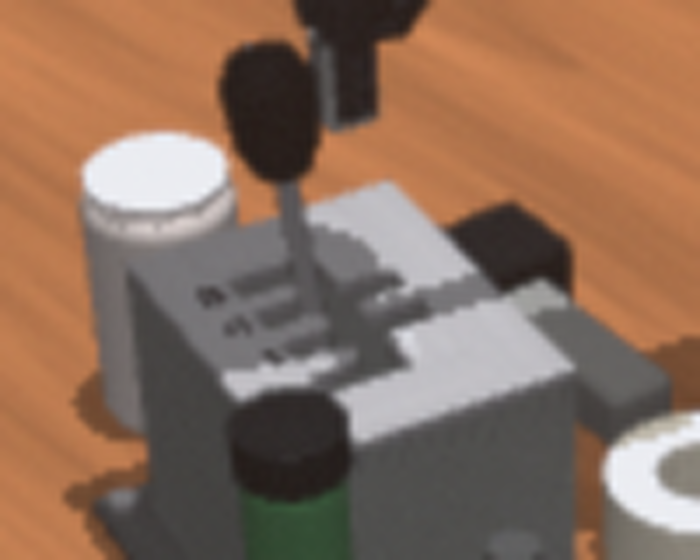

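Call:
{"api": "arm_command", "payload": {"motion": [4, -1, 0, 0, 0, 0, 255, 8, -2, 0, 0, 0, 0, 255, 12, -2, 0, 0, 0, 0, 255, 16, -3, 0, 0, 0, 0, 255, 16, -3, 0, 0, 0, 0, 255]}}

```text
t: 10.37
tcp_pos: [0.5138, -0.1065, 0.1997]
tcp_rot: [-180.0, -0.0, 168.3]
contact_force: [-0.2, -0.8, 0.4]
grip_width: 0.0001
```

```bash
python3 m.py a10.png;python3 - <<'E'
from h import *
f=vision.grab_frame("scene");cv2.imwrite("pics/s10.png",cv2.resize(f["pixels"][110:190,250:350],None,fx=7,fy=7,interpolation=cv2.INTER_CUBIC)[:,:,::-1])
E
```

```text
tcp [ 0.5138 -0.1065  0.1997] loc [  2.6 -23.4] [-180.    -0.   168.3] [-0.2 -0.8  0.4] 10.3667
scene 0.87 knob@.21 [ 0.539 -0.113  0.21 ] [ 28.5 -24.4]
```

View pics/s10.png

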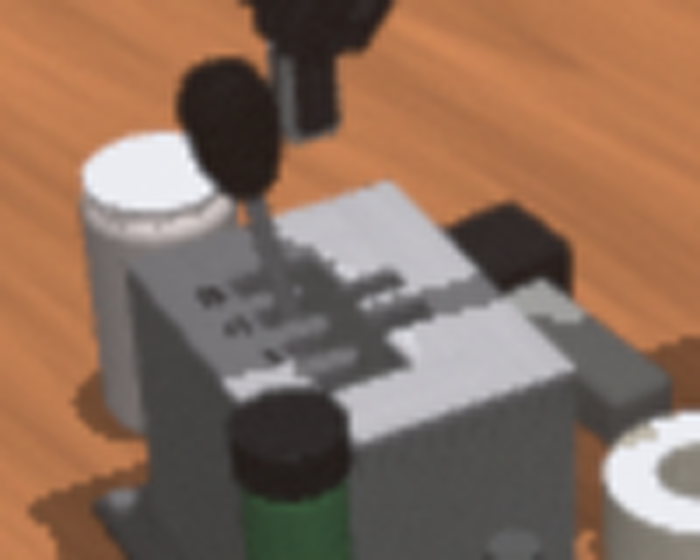

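Call:
{"api": "arm_command", "payload": {"motion": [3, -1, 0, 0, 0, 0, 255, 6, -1, 0, 0, 0, 0, 255, 8, -2, 0, 0, 0, 0, 255, 10, -2, 0, 0, 0, 0, 255, 10, -2, 0, 0, 0, 0, 255, 10, -2, 0, 0, 0, 0, 255]}}

```text
t: 11.12
tcp_pos: [0.5233, -0.1083, 0.1999]
tcp_rot: [180.0, -0.0, 168.3]
contact_force: [-0.8, 0.0, 0.1]
grip_width: -0.0002
```

Call:
{"api": "arm_command", "payload": {"motion": [1, 0, 0, 0, 0, 0, 255, 2, 0, 0, 0, 0, 0, 255, 2, 0, 0, 0, 0, 0, 255]}}

```text
t: 11.37
tcp_pos: [0.525, -0.1083, 0.1999]
tcp_rot: [-180.0, -0.0, 168.3]
contact_force: [-2.4, 0.2, -0.9]
grip_width: 0.0006
```

```bash
python3 m.py a11.png
```

```text
tcp [ 0.525  -0.1083  0.1999] loc [ 13.9 -22.9] [-180.    -0.   168.3] [-2.4  0.2 -0.9] 11.3667
scene 0.71 knob@.21 [ 0.553 -0.11   0.21 ] [ 41.8 -18.9]
```

Close to home, so I'll go on in 1 mm steps until the stop is felt.

Call:
{"api": "arm_command", "payload": {"motion": [1, 0, 0, 0, 0, 0, 255, 2, 0, 0, 0, 0, 0, 255, 2, 0, 0, 0, 0, 0, 255]}}

```text
t: 11.82
tcp_pos: [0.5268, -0.1083, 0.1998]
tcp_rot: [-180.0, -0.1, 168.3]
contact_force: [-4.2, 0.0, -0.7]
grip_width: 0.0002
```

Call:
{"api": "arm_command", "payload": {"motion": [1, 0, 0, 0, 0, 0, 255, 2, 0, 0, 0, 0, 0, 255, 2, 0, 0, 0, 0, 0, 255]}}

```text
t: 12.07
tcp_pos: [0.528, -0.1084, 0.1996]
tcp_rot: [-180.0, -0.2, 168.3]
contact_force: [-5.9, -0.0, 0.4]
grip_width: 0.0001
```

Call:
{"api": "arm_command", "payload": {"motion": [1, 0, 0, 0, 0, 0, 255, 2, 0, 0, 0, 0, 0, 255, 3, 0, 0, 0, 0, 0, 255, 3, 0, 0, 0, 0, 0, 255]}}

```text
t: 12.4
tcp_pos: [0.5289, -0.1084, 0.1995]
tcp_rot: [-179.9, -0.5, 168.3]
contact_force: [-12.2, 0.3, 1.9]
grip_width: -0.0003
```

```bash
python3 m.py a12.png; python3 w.py w12.png
```

```text
tcp [ 0.5289 -0.1084  0.1995] loc [ 17.8 -22.3] [-179.9   -0.5  168.3] [-12.2   0.3   1.9] 12.4
top 0.52 knob@.21 [ 0.644 -0.008  0.21 ] [109.9  99.4]
scene 0.63 knob@.21 [ 0.551 -0.111  0.21 ] [ 40.1 -20.7]
tcp [ 0.5289 -0.1084  0.1995] loc [ 17.8 -22.3] [-179.9   -0.5  168.3] [-11.6   0.4   1.4] 12.6
knob []
```

View pics/w12.png

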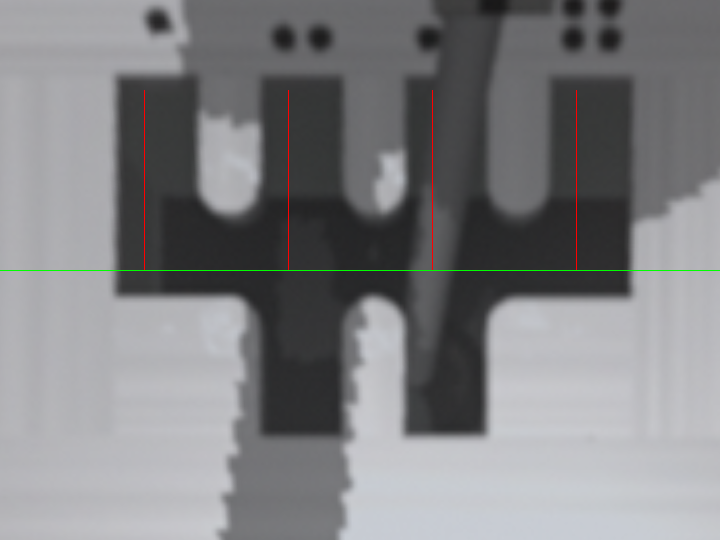

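View pics/a12.png

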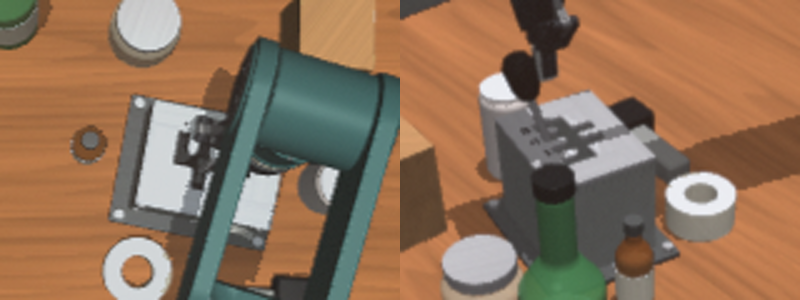

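The stick is in slot 3, with the three-dot mark hidden behind it, and the stop is felt at 12 N. Now backing away.

Call:
{"api": "arm_command", "payload": {"motion": [-6, 1, 0, 0, 0, 0, 255, -14, 3, 0, 0, 0, 0, 255, -30, 6, 0, 0, 0, 0, 255, -50, 10, 0, 0, 0, 0, 255, -65, 13, 0, 0, 0, 0, 255, -75, 15, 20, 0, 0, 0, 255, -90, 18, 50, 0, 0, 0, 255, -110, 22, 80, 0, 0, 0, 255, -130, 26, 80, 0, 0, 0, 255, -130, 26, 80, 0, 0, 0, 255]}}

```text
t: 13.53
tcp_pos: [0.4017, -0.0818, 0.2842]
tcp_rot: [-180.0, 0.6, 168.4]
contact_force: [-0.0, 0.2, -0.5]
grip_width: 0.0002
```

Call:
{"api": "arm_command", "payload": {"motion": [0, 30, 0, 0, 0, 0, 255, 0, 60, 0, 0, 0, 0, 255, 0, 90, 0, 0, 0, 0, 255, 0, 120, 0, 0, 0, 0, 255, 0, 150, 0, 0, 0, 0, 255, 0, 180, 0, 0, 0, 0, 255, 0, 180, 0, 0, 0, 0, 255, 0, 180, 0, 0, 0, 0, 255]}}

```text
t: 14.2
tcp_pos: [0.4025, 0.0992, 0.2795]
tcp_rot: [180.0, 0.0, 168.5]
contact_force: [-0.6, -0.5, -0.6]
grip_width: -0.0001
```

```bash
python3 m.py a13.png; python3 - <<'E'
from m import *
f=vision.grab_frame("top");K,R,t,z=f["K"],f["R"],f["t"],f["z_map"]
uu,vv=np.meshgrid(np.arange(640),np.arange(400))
P=np.stack([(uu-K[0,2])/K[0,0]*z,(vv-K[1,2])/K[1,1]*z,z],-1);W=(P-t)@R
k=(uu>320)&(uu<420)&(vv>175)&(vv<255)&(z>0)&(W[...,2]>.17)&(W[...,2]<.27)
p=W[k];print(len(p),p.min(0),p.max(0),loc(((p.min(0)+p.max(0))/2)))
a=cv2.imread("pics/top0.png").astype(int);d=abs(a-f["pixels"][:,:,::-1]).max(2)
cv2.imwrite("pics/top13.png",f["pixels"][:,:,::-1])
for q in["mini_bottle","can","label_roll","scanner","jar","wine_bottle","gift_carton"]:
    l=finder.spot_point(f,q)
    if l: u,v=l[0]["centre"];print(q,round(l[0]["p"],2),px2w(f,u*640,v*400,0).round(3))
E
```

```text
tcp [0.4025 0.0992 0.2795] loc [-148.1  155.4] [180.    0.  168.5] [-0.6 -0.5 -0.6] 14.2
top 0.7 knob@.21 [ 0.55  -0.111  0.21 ] [ 38.9 -20.1]
scene 0.84 knob@.21 [ 0.548 -0.124  0.21 ] [ 40.  -33.9]
177 [ 0.53241687 -0.13155086  0.19496978] [ 0.56674191 -0.09663448  0.23625949] [ 39.18690293 -23.63718186]
mini_bottle 0.7 [0.551 0.047 0.   ]
can 0.59 [ 0.5   -0.238  0.   ]
label_roll 0.75 [ 0.4   -0.007  0.   ]
scanner 0.64 [ 0.369 -0.129  0.   ]
jar 0.84 [ 0.679 -0.025  0.   ]
wine_bottle 0.76 [0.698 0.146 0.   ]
gift_carton 0.73 [ 0.666 -0.228  0.   ]
```

View pics/a13.png

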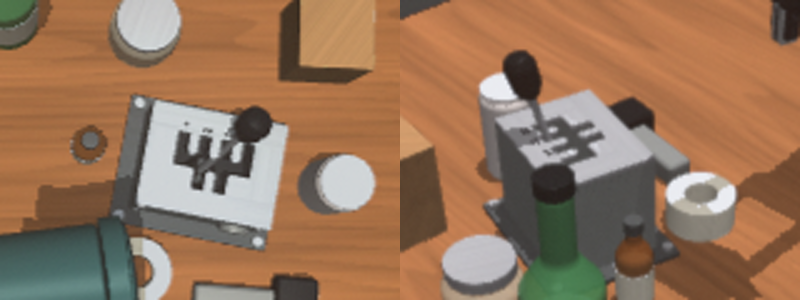

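View pics/top13.png

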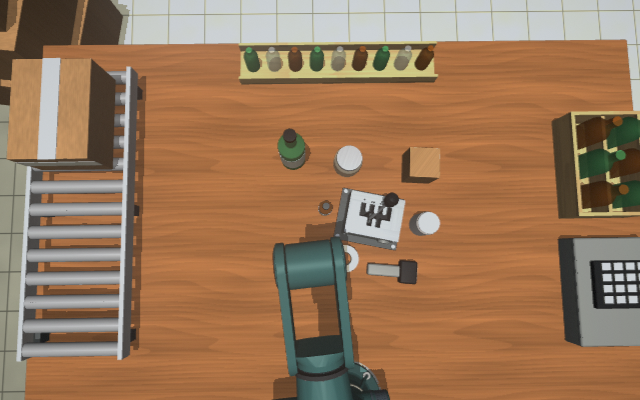

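```bash
python3 -c "
from h import *
print(telemetry.get_obs()['qvel'].round(2)); print(manip.finish_job())"
```

```text
[ 0.31  0.11  0.07 -0.02 -0.03  0.04]
the job is handed in; nothing more can be done
None
```

The speed lever is in the third forward slot and I have handed the job in; the hand-in reports no verdict. With the shut fingers I pushed the knob across from slot 1, backed off and came round behind it. I then pushed it forward until it met its stop, at about 12 N, and took the hand away.

- **Lever:** In the last top view the knob is 39 mm forward and 24 mm right of the gate centre I measured; about 40 and 21 mm are expected when it is home. The wrist view, taken while the fingers still held the lever forward, shows the stick in slot 3. My gate centre appears to be about 2 mm off sideways, judging by the wrist camera.
- **Disagreement:** The scene-camera knob detection gave 34 mm to the right. Depth and the other views contradict it, so I took it as detector error.
- **Goods:** None of the bystanders was seen to move. The detected positions differ by up to about 14 mm from the start, which I put down to detector noise.
- **Contact:** The final contact force is about zero. During the crossing the knob's top rubbed under the gripper's knuckles with 14 N upward, so I raised the tool before going on.

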